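Gauge a cooker gasket with the lever and note its travel

TASK

Gently push the lever of the gasket gauge round until it firms up against the gasket inside the drum, hold it there a moment without forcing it, and leave it standing there. Then note how far it went: slide the rider along the scale until its nose is opposite the tip of the lever's pointer, and let go. Leave the things on the turntable alone.

Things in the scene. Friction and masses are not known exactly. Their poses are not given: they have to be found in the camera images.
- gauge: Gasket gauge, fixed on the counter: a wooden board 270 x 280 x 18 mm with drum, lever and scale. Origin under the board, below the upright axis round which lever and rider turn; z up, x from the axis to mid-scale. The board spans x -65 to 205 mm, y +-140 mm. Ticks 0.1 rad apart run from -0.55 to +0.65 rad from x, counter-clockwise from above.
- head: Closed aluminium drum on the board, diameter 108 mm, top 60 mm above the counter, the edge of a grey gasket showing round it; fixed. Origin and axes as the gauge. The gasket inside cannot be seen: where it firms up differs each time, with the lever between 0.40 and 0.95 rad from the start of the scale.
- lever: Steel lever on the drum. Origin on the axis at counter height, z up, x along the lever to its pointer. A bar 18 mm wide, top 73 mm above the counter, 112 mm long, with an upright black post and a pointer bent down in front. Starts 0 to 0.12 rad from the scale's start (-0.55 rad from the gauge's x); push it counter-clockwise from above (to its own +y), at most 1.2 rad. Stays where it is left.
- post (a point): Top centre of the lever's post, where to push: diameter 18 mm, from 73 to 125 mm above the counter, 85 mm from the axis. It moves freely with about 2 N; from the gasket on the resistance grows by roughly 2 N per mm. A firm push is 6 to 12 N, held for half a second; more than 22 N spoils the gasket.
- pointer (a point): Tip of the lever's pointer, 145 mm from the axis, 36 mm above the counter.
- rider: White rider on the scale: a foot 30 mm (radially) x 26 x 14 mm high with an upright round knob and a pointed nose towards the axis. Origin on the axis at counter height, z up, x through knob and nose. Slides only round the scale's circle with about 1.1 N, stays where left, starts 0 to 0.15 rad from the scale's start, can go to 1.2 rad. The lever passes freely in front of it.
- knob (a point): Top centre of the rider's knob: diameter 18 mm, 46 mm tall (from 34 to 79.5 mm above the counter), 178 mm from the axis.
- nose (a point): Tip of the rider's nose, 150 mm from the axis, 30 mm above the counter; opposite the pointer when both lie in one line with the axis.
- turntable: Round wooden turntable, diameter 320 mm, top 28 mm above the counter, fixed; origin on its underside in the middle.
- canister: Cream ceramic canister with a closed lid, diameter 94 mm, 154 mm tall, loose on the turntable; origin at the centre of its underside.
- whistle: Steel cooker whistle, diameter 34 mm, 52 mm tall, loose on the turntable; origin at the centre of its underside.
- funnel: Yellow plastic funnel standing on its wide rim, diameter 90 mm, 95 mm tall, loose on the turntable; origin at the centre of its underside.
- separator: Aluminium cooker separator disc, diameter 100 mm, 5 mm thick, loose on the turntable; origin at the centre of its underside.

How it is judged:
On the way, in this order (a step that is already met when the one before it is completed fails the run):
1. the lever is pressed firmly against the gasket and held for a moment (contact force between head and lever above 7 N and contact force between the fingers and lever above 3.5 N), for 0.3 s.
2. the rider's nose is opposite the pointer, the lever still standing against the gasket (y of nose in the frame of lever between -0.005 and 0.005 m and contact force between head and lever above 0.3 N), for 0.2 s.
At the end, for the whole second after the job is handed in: The lever stands where it firmed up, still bearing on the gasket (more than 0.3 N inside the drum), the rider's nose is within 5 mm sideways of the line of the lever's pointer, both at rest and let go (all of step 2 and angular speed of each of rider, lever below 0.05 rad/s); the robot touches nothing.
It fails at once if the lever is touched with more than 22 N (contact force between any of the fingers, the arm and lever above 22 N).
It fails at once if the canister is moved by more than 20 mm (distance of canister from where it was at the start of the episode above 0.02 m).
It fails at once if the whistle is moved by more than 20 mm (distance of whistle from where it was at the start of the episode above 0.02 m).
It fails at once if the funnel is moved by more than 20 mm (distance of funnel from where it was at the start of the episode above 0.02 m).
It fails at once if the separator is moved by more than 20 mm (distance of separator from where it was at the start of the episode above 0.02 m).
It also fails if it takes over 72 s, if anything falls off the work surface, if the arm or the gripper's body presses on something with over 40 N, if the wrist force passes 120 N, or if a joint passes its speed limit or range.

ROBOT

A 7-joint arm with a two-finger parallel gripper is mounted at the origin on the work surface. World frame = base frame: x ahead of the robot, y to its left, z up, the work surface at z = 0. Lengths are in m, angles in rad, forces in N, time in s.
With the tool pointing down it reaches from about 0.4 to 0.85 m from the base axis. Payload 10.4 kg.
Tool frame: the origin (TCP) lies midway between the tips of the shut fingers; the grasp point (between the pads) lies 19 mm behind it; x points along the fingers, z is the direction in which the jaws open and shut, and the axes are right-handed (so a half turn about x gives the same grasp; the last joint's range is limited). The gripper opens to 85 mm and grips with 20 to 120 N. Pads are 22 mm wide; open, the fingers measure 114 mm over their backs; the gripper's body (76 mm by 85 mm) begins 54 mm behind the grasp point. The pads swing forward as they close: fully open they stand 13 mm farther back than shut.
Start: joints at [-1.131, 0.332, -0.065, 1.46, 0.022, 1.35, -0.088], TCP at [0.279, 0.559, 0.231] pointing down, gripper open.
Joint ranges: [-2.6, 2.6], [-0.5, 2.12], [-1.47, 1.34], [0.16, 2.42], [-1.27, 4.41], [0.06, 2.06], [-2.6, 2.6]. Speed limits (rad/s): [2.22, 2.22, 2.79, 2.79, 3.14, 3.14, 3.14].

INTERFACE

Orientations are given as a unit quaternion [w, x, y, z].
In Python, from cell import get_obs, optics, ticket gives the robot as it stands.
- The arm moves only by the tool drive_tool, never from a script. Its argument "series" is a list of rows, each an object with "delta_rot": the turn, a rotation vector about the world's x, y, z in degrees, a list of three; "delta_pos": the shift along the world's x, y, z in mm, a list of three; "fingers": the closure, from -1 (fully open) to 1 (shut). A call has 1 to 10 rows; each row shifts and turns the commanded pose from where the row before left it; what a row does not reach is not made up. A row lasts 1/8 s, in which the tool goes at most 62.5 mm and 10.7 degrees, less where a joint would pass 70% of its speed; a pose out of reach is approached as far as the arm can. A call with a gripper value outside its range is refused whole. The fingers move at their own pace and stop on an object; "squeeze" is the grip in N (left out, the last holds). Time passes only in rows, so rows that do not move let the fingers close. It gives the time, the measured TCP pose, the force and the opening at its end, in the units of the state.
- get_obs(): the state, without advancing time (a new reading comes with each control period).
- optics.camera(name): name is "side" or "top"; returns a dict with "pixels" (384x512x3 uint8, red, green, blue), "K" (3x3 intrinsics, pixels), "extrinsics" (4x4, takes a point from world to camera coordinates). Camera axes: x right, y up, looking along -z (the intrinsics and any distortion apply to the point x, -y, -z); pixel columns grow to the right and rows downward; lengths in m; the calibration is good to about 2 mm. A picture is of the moment at which its call begins. There is no depth.
- ticket.finish_job(): hands the job in, once; it reports no verdict.
The state is a dict: "t": time; "qpos": joint angles; "dq": joint speeds; "effort": joint torques, N m; "tool_pos": TCP position; "eef_rot": TCP orientation; "contact_force": force on the tool from outside, world axes, zero at the start; "ft_torque": the same for the moment, N m; "grip_width": finger opening in m.
Only numpy, scipy, OpenCV 4.12 (cv2) and the standard library are available. Lean on these libraries where they do the work, as an engineer would, in place of code of your own. Each camera call takes 0.05 s, during which the arm holds its last target.

## Working session

There is one attempt and no reset: what is moved stays moved. The work goes in short steps, Python scripts to look and compute and a tool call to move; the robot and the scene stay as the last step left them, time stands still between calls to the robot, and variables do not carry over. Pictures are saved under pics/ and viewed, and the job is handed in when it is done.

Besides the shell and the picture viewer there is one more tool, called by a JSON object that holds its "method" and its "body", one argument or row to a line. drive_tool: Moves the arm, as the interface text tells. Its arguments: {"type":"object","properties":{"series":{"type":"array","items":{"type":"object","properties":{"delta_rot":{"type":"array","items":{"type":"number"}},"delta_pos":{"type":"array","items":{"type":"number"}},"fingers":{"type":"number"}}}},"squeeze":{"type":"number"}},"required":["series"]}

```bash
ls; mkdir -p pics
python3 - <<'E'
from cell import get_obs, optics
import cv2, numpy as np
print(get_obs())
for n in("side","top"):
    c=optics.camera(n); cv2.imwrite(f"pics/{n}0.png",c["pixels"][:,:,::-1]); print(n,c["K"],c["extrinsics"],[k for k in c])
E
```

```text
pics
{'t': 0.0, 'qpos': array([-1.13057859,  0.3328922 , -0.06470717,  1.46098253,  0.02156989,
        1.34991317, -0.08851391]), 'dq': array([-0.00163704,  0.00136783,  0.00097433,  0.0020447 , -0.00072576,
        0.00031294,  0.00147545]), 'effort': array([ 2.00956101e-04, -6.25434422e+01,  4.94328467e-02, -3.91604912e+01,
        1.62995607e-02,  9.90097469e-03,  1.99463392e-05]), 'tool_pos': array([0.27885909, 0.55889351, 0.23048358]), 'eef_rot': array([ 0.60090118, -0.37229099,  0.60178878,  0.37170884]), 'contact_force': array([-0.0812337 ,  0.06046866,  0.13160969]), 'ft_torque': array([ 0.03689115, -0.00701932,  0.0614638 ]), 'grip_width': 0.08574277494117248}
side [[371.37721442   0.         259.69556466]
 [  0.         371.37721442 194.03628544]
 [  0.           0.           1.        ]] [[ 0.80107395 -0.59841828 -0.01326977 -0.36410404]
 [ 0.43398779  0.56540519  0.70140685 -0.38184418]
 [-0.41223188 -0.56763768  0.7126376  -0.66491807]
 [ 0.          0.          0.          1.        ]] ['pixels', 'K', 'extrinsics']
top [[409.73445722   0.         258.1337498 ]
 [  0.         409.73445722 196.14071445]
 [  0.           0.           1.        ]] [[ 0.08296563 -0.99653768 -0.00541752  0.09145789]
 [ 0.97397095  0.07993375  0.21211127 -0.56954988]
 [-0.21094383 -0.02287445  0.9772305  -0.98523509]
 [ 0.          0.          0.          1.        ]] ['pixels', 'K', 'extrinsics']
```

View pics/side0.png

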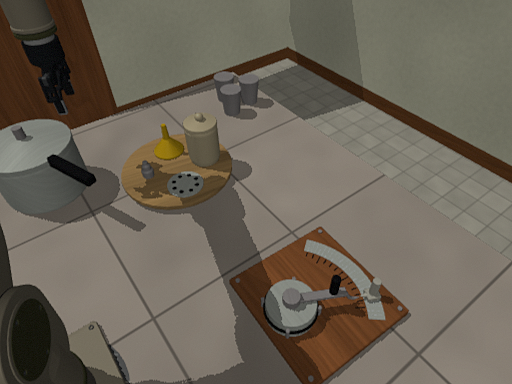

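View pics/top0.png

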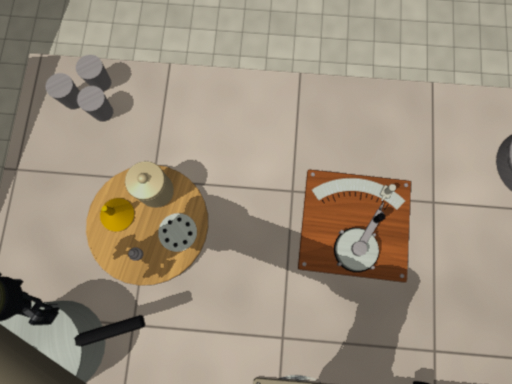

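```bash
cat > h.py <<'E'
from cell import get_obs, optics
import cv2, numpy as np
def ray(c,u,v):
    K,E=c["K"],c["extrinsics"];R,t=E[:3,:3],E[:3,3]
    d=np.array([(u-K[0,2])/K[0,0],-(v-K[1,2])/K[1,1],-1.])
    return -R.T@t,R.T@d
def onz(c,u,v,z):
    o,d=ray(c,u,v);return o+d*(z-o[2])/d[2]
def proj(c,p):
    K,E=c["K"],c["extrinsics"];q=E[:3,:3]@np.array(p)+E[:3,3]
    return np.array([K[0,2]+K[0,0]*q[0]/-q[2],K[1,2]+K[1,1]*-q[1]/-q[2]])
def tri(c1,p1,c2,p2):
    o1,d1=ray(c1,*p1);o2,d2=ray(c2,*p2)
    d1/=np.linalg.norm(d1);d2/=np.linalg.norm(d2)
    s=np.linalg.lstsq(np.c_[d1,-d2],o2-o1,rcond=None)[0]
    a,b=o1+d1*s[0],o2+d2*s[1];return (a+b)/2,np.linalg.norm(a-b)
def crop(c,x0,y0,w,h,s,name):
    cv2.imwrite(name,cv2.resize(c["pixels"][y0:y0+h,x0:x0+w,::-1],None,fx=s,fy=s,interpolation=cv2.INTER_CUBIC))
E
python3 - <<'E'
from h import *
c=optics.camera("top");crop(c,290,160,130,125,5-.2*1,"pics/t1.png")
c=optics.camera("side");crop(c,225,220,190,164,3.6,"pics/s1.png")
E
```

```text
(no output)
```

View pics/t1.png

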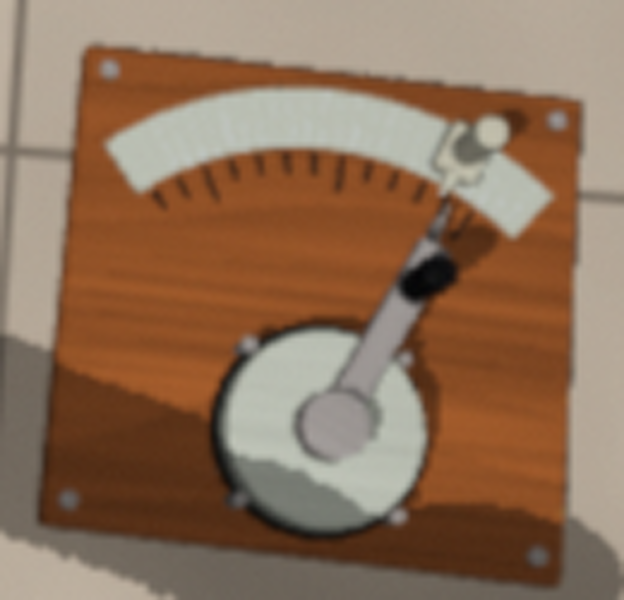

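View pics/s1.png

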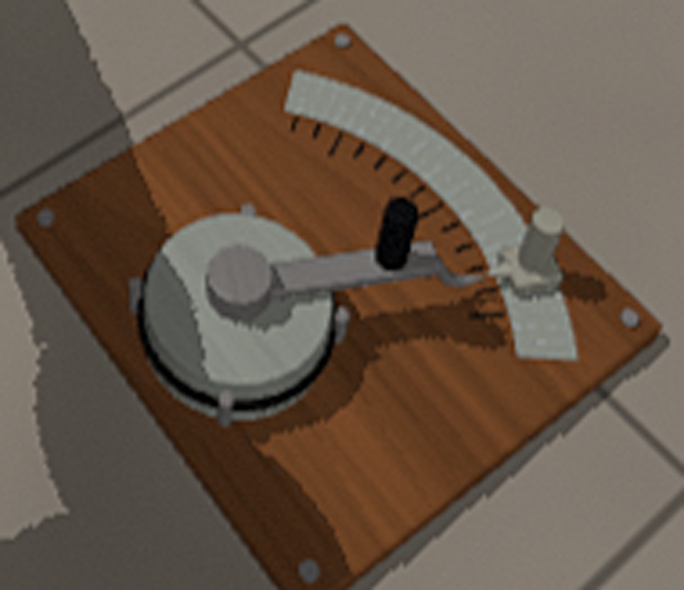

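Run:
```python
from h import *
t=optics.camera("top");s=optics.camera("side")
T=lambda u,v:(290+(u+.5)/4.8-.5,160+(v+.5)/4.8-.5)
S=lambda u,v:(225+(u+.5)/3.6-.5,220+(v+.5)/3.6-.5)
m=np.array([[205,140],[205,-140],[-65,-140],[-65,140]])/1e3
def fit(P,m):
    P=P[:,:2];a=m-m.mean(0);b=P-P.mean(0)
    th=np.arctan2((a[:,0]*b[:,1]-a[:,1]*b[:,0]).sum(),(a*b).sum())
    R=np.array([[np.cos(th),-np.sin(th)],[np.sin(th),np.cos(th)]])
    o=P.mean(0)-R@m.mean(0);return o,th,np.abs(P-(m@R.T+o)).max()
P=np.array([onz(t,*T(*p),.018) for p in [(90,47),(580,102),(560,585),(40,522)]])
print(P);o,th,e=fit(P,m);print("gauge top",o,th,e)
# screws
A=[(110,69),(557,120),(538,556),(68,499)];B=[(342,41),(630,317),(309,571),(45,218)]
At=np.array([onz(t,*T(*p),.018) for p in A]);Bs=np.array([onz(s,*S(*p),.018) for p in B])
print(At[:,:2],Bs[:,:2])
print("hub top",onz(t,*T(339,425),.08),tri(t,T(339,425),s,S(240,276)))
print("drum top",onz(t,*T(325,428),.06))
pt=tri(t,T(442,268),s,S(401,206));print("post",pt)
kn=tri(t,T(492,133),s,S(548,213));print("knob",kn)
for n,p,r in(("post",pt[0],.085),("knob",kn[0],.178)):
    d=p[:2]-o;print(n,np.hypot(*d),np.arctan2(d[1],d[0])-th)
for n,p,z in(("ptr",(446,203),.036),("nose",(452,190),.03)):
    d=onz(t,*T(*p),z)[:2]-o;print(n,np.hypot(*d),np.arctan2(d[1],d[0])-th)
print(get_obs()['t'])
```

```text
[[ 0.65413289  0.01012247  0.018     ]
 [ 0.64456521 -0.26405917  0.018     ]
 [ 0.37898172 -0.25472209  0.018     ]
 [ 0.38903144  0.02168931  0.018     ]]
gauge top [ 0.44672683 -0.11912332] -0.0374237373254837 0.002986108434139073
[[ 0.64225468 -0.00178121]
 [ 0.63314839 -0.2513643 ]
 [ 0.39314391 -0.24299391]
 [ 0.40238326  0.00751876]] [[ 6.39804676e-01  5.27697199e-04]
 [ 6.31476644e-01 -2.49038708e-01]
 [ 3.90672075e-01 -2.40466435e-01]
 [ 3.99374626e-01  9.20648533e-03]]
hub top [ 0.44715435 -0.1211248   0.08      ] (array([ 0.44525336, -0.11966862,  0.08281487]), np.float64(0.003504281360156054))
drum top [ 0.44715722 -0.11864386  0.06      ]
post (array([ 0.52148197, -0.15719119,  0.12657401]), np.float64(0.004244618646205428))
knob (array([ 0.60421023, -0.19416789,  0.08558227]), np.float64(0.001267580044506587))
post 0.08388976815313559 -0.43358384496615854
knob 0.17444972675485174 -0.40726705388284423
ptr 0.14604355032119773 -0.4350907576090536
nose 0.15616385492644924 -0.436790310548499
0.3
```

Run:
```python
from h import *
from scipy.spatial.transform import Rotation as R
o=get_obs();r=R.from_quat(o['eef_rot'],scalar_first=True).as_matrix()
print(r.round(3)); z=r[:,2];y=r[:,1]
print("z az",np.degrees(np.arctan2(z[1],z[0])),"y az",np.degrees(np.arctan2(y[1],y[0])))
O=np.array([.446,-.1185]);th=-.0374
for a in(-.434,-.2,0,.2,.4):
    A=a+th;u=np.array([np.cos(A),np.sin(A)]);n=np.array([-u[1],u[0]])
    print(a,"post",O+.085*u,"push az",np.degrees(A)+90,"tool@contact(14.5)",O+.085*u-.0235*n)
```

```text
[[-0.    -0.895  0.446]
 [-0.     0.446  0.895]
 [-1.    -0.    -0.   ]]
z az 63.483819144430484 y az 153.48381963008237
-0.434 post [ 0.52172934 -0.15710139] push az 62.990769537533 tool@contact(14.5) [ 0.51105719 -0.17803833]
-0.2 post [ 0.52861598 -0.13848999] push az 76.39798194359426 tool@contact(14.5) [ 0.52308934 -0.16133088]
0 post [ 0.53094056 -0.12167826] push az 87.85713784621072 tool@contact(14.5) [ 0.53006186 -0.14516183]
0.2 post [ 0.52987883 -0.10473982] push az 99.31629374882719 tool@contact(14.5) [ 0.53368311 -0.12792985]
0.4 post [ 0.52547311 -0.08834996] push az 110.77544965144365 tool@contact(14.5) [ 0.53380871 -0.11032194]
```

{"method": "drive_tool", "body": {
  "series": [
    {"delta_pos": [10,-20,20],"fingers": 1},
    {"delta_pos": [16,-50,10],"fingers": 1,"delta_rot": [0,0,2]},
    {"delta_pos": [18,-50,0],"fingers": 1,"delta_rot": [0,0,2]},
    {"delta_pos": [18,-50,0],"fingers": 1,"delta_rot": [0,0,2]},
    {"delta_pos": [18,-50,0],"fingers": 1,"delta_rot": [0,0,2]},
    {"delta_pos": [18,-50,0],"fingers": 1,"delta_rot": [0,0,2]},
    {"delta_pos": [18,-50,0],"fingers": 1,"delta_rot": [0,0,2]},
    {"delta_pos": [18,-50,0],"fingers": 1,"delta_rot": [0,0,2]},
    {"delta_pos": [18,-50,0],"fingers": 1,"delta_rot": [0,0,2]},
    {"delta_pos": [18,-50,0],"fingers": 1,"delta_rot": [0,0,2]}
  ],
  "squeeze": 30
}}

```text
validation failed for argument at $.se...
```

{"method": "drive_tool", "body": {
  "series": [
    {"delta_rot": [0,0,0],"delta_pos": [10,-20,20],"fingers": 1.0}
  ],
  "squeeze": 30
}}

```text
t: 0.42
tool_pos: [0.2874, 0.5393, 0.2496]
eef_rot: [0.6, -0.373, 0.602, 0.372]
contact_force: [0.2, 0.3, 1.4]
grip_width: 0.0697
```

{"method": "drive_tool", "body": {
  "series": [
    {"delta_rot": [0,0,2],"delta_pos": [16,-50,10],"fingers": 1},
    {"delta_rot": [0,0,2],"delta_pos": [18,-50,0],"fingers": 1},
    {"delta_rot": [0,0,2],"delta_pos": [18,-50,0],"fingers": 1},
    {"delta_rot": [0,0,2],"delta_pos": [18,-50,0],"fingers": 1},
    {"delta_rot": [0,0,2],"delta_pos": [18,-50,0],"fingers": 1},
    {"delta_rot": [0,0,2],"delta_pos": [18,-50,0],"fingers": 1},
    {"delta_rot": [0,0,2],"delta_pos": [18,-50,0],"fingers": 1},
    {"delta_rot": [0,0,2],"delta_pos": [18,-50,0],"fingers": 1},
    {"delta_rot": [0,0,2],"delta_pos": [18,-50,0],"fingers": 1},
    {"delta_rot": [0,0,2],"delta_pos": [18,-50,0],"fingers": 1}
  ]
}}

```text
t: 1.68
tool_pos: [0.4673, 0.0376, 0.2616]
eef_rot: [0.528, -0.471, 0.527, 0.471]
contact_force: [0.9, 1.2, 0.3]
grip_width: -0.0
```

{"method": "drive_tool", "body": {
  "series": [
    {"delta_rot": [0,0,0],"delta_pos": [8,-50,0],"fingers": 1},
    {"delta_rot": [0,0,0],"delta_pos": [8,-50,0],"fingers": 1},
    {"delta_rot": [0,0,0],"delta_pos": [8,-50,0],"fingers": 1},
    {"delta_rot": [0,0,0],"delta_pos": [6,-50,0],"fingers": 1},
    {"delta_rot": [0,0,0],"delta_pos": [6,-36,0],"fingers": 1},
    {"delta_rot": [0,0,0],"delta_pos": [0,0,-40],"fingers": 1},
    {"delta_rot": [0,0,0],"delta_pos": [0,0,-40],"fingers": 1},
    {"delta_rot": [0,0,0],"delta_pos": [0,0,-40],"fingers": 1},
    {"delta_rot": [0,0,0],"delta_pos": [0,0,-40],"fingers": 1},
    {"delta_rot": [0,0,0],"delta_pos": [0,0,0],"fingers": 1}
  ]
}}

```text
t: 2.92
tool_pos: [0.5012, -0.1962, 0.0992]
eef_rot: [0.526, -0.469, 0.529, 0.472]
contact_force: [0.2, 0.0, 0.8]
grip_width: 0.0002
```

Run:
```python
from h import *
c=optics.camera("side");crop(c,225,150,200,200,3,"pics/s2.png")
o=get_obs();print(o['tool_pos'],o['contact_force'],o['qpos'])
```

```text
[ 0.502529   -0.1967571   0.10128796] [-0.41812796  0.64892376  0.58351145] [-0.26428156  0.29639887  0.6418064   1.86819593 -0.20285787  1.04430595
  1.91640821]
```

View pics/s2.png

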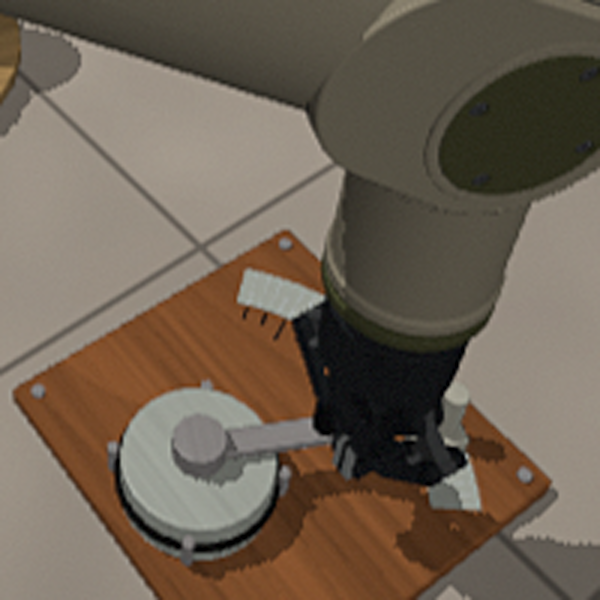

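{"method": "drive_tool", "body": {
  "series": [
    {"delta_rot": [0,0,0],"delta_pos": [8,2,-4],"fingers": 1},
    {"delta_rot": [0,0,0],"delta_pos": [8,4,-2],"fingers": 1},
    {"delta_rot": [0,0,0],"delta_pos": [0,4,0],"fingers": 1},
    {"delta_rot": [0,0,0],"delta_pos": [0,2,0],"fingers": 1},
    {"delta_rot": [0,0,0],"delta_pos": [0,2,0],"fingers": 1},
    {"delta_rot": [0,0,0],"delta_pos": [0,2,0],"fingers": 1},
    {"delta_rot": [0,0,0],"delta_pos": [0,0,0],"fingers": 1}
  ]
}}

```text
t: 3.85
tool_pos: [0.519, -0.1808, 0.0954]
eef_rot: [0.528, -0.471, 0.528, 0.471]
contact_force: [1.0, -0.9, 0.6]
grip_width: -0.0001
```

{"method": "drive_tool", "body": {
  "series": [
    {"delta_rot": [0,0,0],"delta_pos": [0.5,2,0],"fingers": 1},
    {"delta_rot": [0,0,0],"delta_pos": [0.5,2,0],"fingers": 1},
    {"delta_rot": [0,0,0],"delta_pos": [0.5,2,0],"fingers": 1},
    {"delta_rot": [0,0,0],"delta_pos": [0.5,2,0],"fingers": 1},
    {"delta_rot": [0,0,0],"delta_pos": [0.5,2,0],"fingers": 1}
  ]
}}

```text
t: 4.47
tool_pos: [0.5216, -0.1706, 0.0953]
eef_rot: [0.528, -0.471, 0.528, 0.471]
contact_force: [1.5, -2.8, 0.4]
grip_width: 0.0001
```

{"method": "drive_tool", "body": {
  "series": [
    {"delta_rot": [0,0,0],"delta_pos": [0.5,2,0],"fingers": 1},
    {"delta_rot": [0,0,0],"delta_pos": [0.5,2,0],"fingers": 1},
    {"delta_rot": [0,0,0],"delta_pos": [0.5,2,0],"fingers": 1},
    {"delta_rot": [0,0,0],"delta_pos": [0.5,2,0],"fingers": 1},
    {"delta_rot": [0,0,0],"delta_pos": [0.5,2,0],"fingers": 1}
  ]
}}

```text
t: 5.1
tool_pos: [0.524, -0.1606, 0.0953]
eef_rot: [0.528, -0.471, 0.528, 0.471]
contact_force: [1.4, -2.6, -0.3]
grip_width: 0.0
```

{"method": "drive_tool", "body": {
  "series": [
    {"delta_rot": [0,0,0],"delta_pos": [0.4,2,0],"fingers": 1},
    {"delta_rot": [0,0,0],"delta_pos": [0.4,2,0],"fingers": 1}
  ]
}}

```text
t: 5.35
tool_pos: [0.5248, -0.1565, 0.0953]
eef_rot: [0.528, -0.471, 0.528, 0.471]
contact_force: [1.9, -2.1, -0.0]
grip_width: 0.0001
```

{"method": "drive_tool", "body": {
  "series": [
    {"delta_rot": [0,0,0],"delta_pos": [0.3,2,0],"fingers": 1},
    {"delta_rot": [0,0,0],"delta_pos": [0.3,1,0],"fingers": 1}
  ]
}}

```text
t: 5.6
tool_pos: [0.5254, -0.1535, 0.0953]
eef_rot: [0.528, -0.471, 0.528, 0.471]
contact_force: [0.4, -1.8, -0.3]
grip_width: 0.0002
```

{"method": "drive_tool", "body": {
  "series": [
    {"delta_rot": [0,0,0],"delta_pos": [0.2,2,0],"fingers": 1},
    {"delta_rot": [0,0,0],"delta_pos": [0.2,2,0],"fingers": 1}
  ]
}}

```text
t: 5.85
tool_pos: [0.5258, -0.1496, 0.0953]
eef_rot: [0.528, -0.471, 0.528, 0.471]
contact_force: [1.6, -2.0, -0.3]
grip_width: 0.0003
```

{"method": "drive_tool", "body": {
  "series": [
    {"delta_rot": [0,0,0],"delta_pos": [0.2,2,0],"fingers": 1},
    {"delta_rot": [0,0,0],"delta_pos": [0.2,2,0],"fingers": 1}
  ]
}}

```text
t: 6.1
tool_pos: [0.5262, -0.1456, 0.0953]
eef_rot: [0.528, -0.471, 0.528, 0.471]
contact_force: [1.6, -1.8, 0.3]
grip_width: 0.0003
```

{"method": "drive_tool", "body": {
  "series": [
    {"delta_rot": [0,0,0],"delta_pos": [0.1,2,0],"fingers": 1},
    {"delta_rot": [0,0,0],"delta_pos": [0.1,2,0],"fingers": 1}
  ]
}}

```text
t: 6.35
tool_pos: [0.5264, -0.1416, 0.0953]
eef_rot: [0.528, -0.471, 0.528, 0.471]
contact_force: [0.7, -2.0, 0.4]
grip_width: 0.0001
```

{"method": "drive_tool", "body": {
  "series": [
    {"delta_rot": [0,0,0],"delta_pos": [0,2,0],"fingers": 1},
    {"delta_rot": [0,0,0],"delta_pos": [0,2,0],"fingers": 1}
  ]
}}

```text
t: 6.6
tool_pos: [0.5264, -0.1376, 0.0953]
eef_rot: [0.528, -0.471, 0.528, 0.471]
contact_force: [1.2, -1.4, 0.4]
grip_width: 0.0
```

{"method": "drive_tool", "body": {
  "series": [
    {"delta_rot": [0,0,0],"delta_pos": [0,2,0],"fingers": 1},
    {"delta_rot": [0,0,0],"delta_pos": [0,2,0],"fingers": 1}
  ]
}}

```text
t: 6.85
tool_pos: [0.5264, -0.1335, 0.0953]
eef_rot: [0.528, -0.471, 0.528, 0.471]
contact_force: [0.6, -2.0, -1.0]
grip_width: 0.0002
```

{"method": "drive_tool", "body": {
  "series": [
    {"delta_rot": [0,0,0],"delta_pos": [0,2,0],"fingers": 1},
    {"delta_rot": [0,0,0],"delta_pos": [0,2,0],"fingers": 1}
  ]
}}

```text
t: 7.1
tool_pos: [0.5264, -0.1296, 0.0953]
eef_rot: [0.528, -0.471, 0.528, 0.471]
contact_force: [1.0, -1.9, 0.7]
grip_width: -0.0002
```

{"method": "drive_tool", "body": {
  "series": [
    {"delta_rot": [0,0,0],"delta_pos": [0,2,0],"fingers": 1},
    {"delta_rot": [0,0,0],"delta_pos": [-0.1,2,0],"fingers": 1}
  ]
}}

```text
t: 7.35
tool_pos: [0.5263, -0.1258, 0.0953]
eef_rot: [0.528, -0.471, 0.528, 0.471]
contact_force: [-0.4, -3.7, -0.5]
grip_width: 0.0
```

{"method": "drive_tool", "body": {
  "series": [
    {"delta_rot": [0,0,0],"delta_pos": [0,1,0],"fingers": 1},
    {"delta_rot": [0,0,0],"delta_pos": [0,0,0],"fingers": 1}
  ]
}}

```text
t: 7.6
tool_pos: [0.5262, -0.1249, 0.0953]
eef_rot: [0.528, -0.471, 0.528, 0.471]
contact_force: [-1.0, -3.4, 0.5]
grip_width: -0.0005
```

{"method": "drive_tool", "body": {
  "series": [
    {"delta_rot": [0,0,0],"delta_pos": [0,1,0],"fingers": 1},
    {"delta_rot": [0,0,0],"delta_pos": [0,0,0],"fingers": 1}
  ]
}}

```text
t: 7.85
tool_pos: [0.5262, -0.124, 0.0953]
eef_rot: [0.528, -0.471, 0.528, 0.471]
contact_force: [-0.5, -4.5, 0.7]
grip_width: -0.0002
```

{"method": "drive_tool", "body": {
  "series": [
    {"delta_rot": [0,0,0],"delta_pos": [0,1,0],"fingers": 1},
    {"delta_rot": [0,0,0],"delta_pos": [0,1,0],"fingers": 1},
    {"delta_rot": [0,0,0],"delta_pos": [0,0,0],"fingers": 1}
  ]
}}

```text
t: 8.22
tool_pos: [0.526, -0.1224, 0.0953]
eef_rot: [0.528, -0.471, 0.528, 0.471]
contact_force: [-0.9, -6.0, 0.3]
grip_width: 0.0001
```

{"method": "drive_tool", "body": {
  "series": [
    {"delta_rot": [0,0,0],"delta_pos": [0,1,0],"fingers": 1},
    {"delta_rot": [0,0,0],"delta_pos": [0,1,0],"fingers": 1},
    {"delta_rot": [0,0,0],"delta_pos": [0,0,0],"fingers": 1}
  ]
}}

```text
t: 8.6
tool_pos: [0.5259, -0.1209, 0.0953]
eef_rot: [0.527, -0.471, 0.528, 0.47]
contact_force: [-1.8, -7.5, -0.4]
grip_width: -0.0002
```

{"method": "drive_tool", "body": {
  "series": [
    {"delta_rot": [0,0,0],"delta_pos": [0,1,0],"fingers": 1},
    {"delta_rot": [0,0,0],"delta_pos": [0,1,0],"fingers": 1},
    {"delta_rot": [0,0,0],"delta_pos": [0,0,0],"fingers": 1}
  ]
}}

```text
t: 8.98
tool_pos: [0.5257, -0.1195, 0.0953]
eef_rot: [0.527, -0.471, 0.529, 0.47]
contact_force: [-2.1, -9.6, 0.5]
grip_width: 0.0003
```

{"method": "drive_tool", "body": {
  "series": [
    {"delta_rot": [0,0,0],"delta_pos": [0,1,0],"fingers": 1},
    {"delta_rot": [0,0,0],"delta_pos": [0,0.5,0],"fingers": 1},
    {"delta_rot": [0,0,0],"delta_pos": [0,0,0],"fingers": 1},
    {"delta_rot": [0,0,0],"delta_pos": [0,0,0],"fingers": 1},
    {"delta_rot": [0,0,0],"delta_pos": [0,0,0],"fingers": 1},
    {"delta_rot": [0,0,0],"delta_pos": [0,0,0],"fingers": 1},
    {"delta_rot": [0,0,0],"delta_pos": [0,0,0],"fingers": 1},
    {"delta_rot": [0,0,0],"delta_pos": [0,0,0],"fingers": 1}
  ]
}}

```text
t: 9.98
tool_pos: [0.5256, -0.1185, 0.0953]
eef_rot: [0.527, -0.471, 0.529, 0.47]
contact_force: [-3.9, -11.1, 0.5]
grip_width: 0.0
```

{"method": "drive_tool", "body": {
  "series": [
    {"delta_rot": [0,0,0],"delta_pos": [0,-2,0],"fingers": 1},
    {"delta_rot": [0,0,0],"delta_pos": [0,-2,0],"fingers": 1},
    {"delta_rot": [0,0,0],"delta_pos": [0,-2,0],"fingers": 1},
    {"delta_rot": [0,0,0],"delta_pos": [0,-4,0],"fingers": 1},
    {"delta_rot": [0,0,0],"delta_pos": [0,-15,0],"fingers": 1},
    {"delta_rot": [0,0,0],"delta_pos": [0,0,40],"fingers": 1},
    {"delta_rot": [0,0,0],"delta_pos": [0,0,40],"fingers": 1},
    {"delta_rot": [0,0,0],"delta_pos": [0,-50,40],"fingers": 0},
    {"delta_rot": [0,0,0],"delta_pos": [-60,-10,0],"fingers": 0},
    {"delta_rot": [0,0,0],"delta_pos": [-60,0,0],"fingers": 0}
  ]
}}

```text
t: 11.22
tool_pos: [0.4049, -0.2021, 0.2144]
eef_rot: [0.528, -0.47, 0.529, 0.47]
contact_force: [-1.1, -0.8, 1.3]
grip_width: 0.0427
```

Run:
```python
from h import *
c=optics.camera("top");crop(c,290,160,130,125,4.8,"pics/t3.png")
c=optics.camera("side");crop(c,225,220,190,164,3.6,"pics/s3.png")
o=get_obs();print(o['tool_pos'],o['contact_force'],o['qpos'],o['grip_width'])
```

```text
[ 0.40131666 -0.20137062  0.21446217] [-0.00198289  0.36499605  0.76181616] [-0.35421868 -0.10577905  0.68986528  1.95390657  0.06508374  1.2701812
  1.76633035] 0.04286071880125217
```

View pics/t3.png

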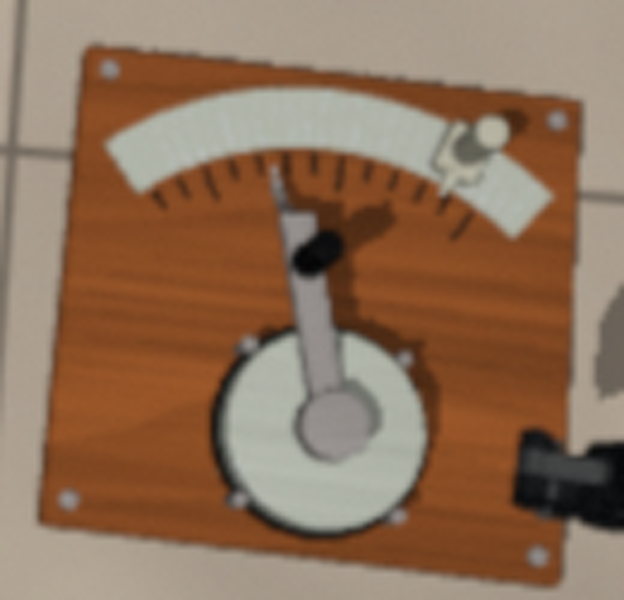

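View pics/s3.png

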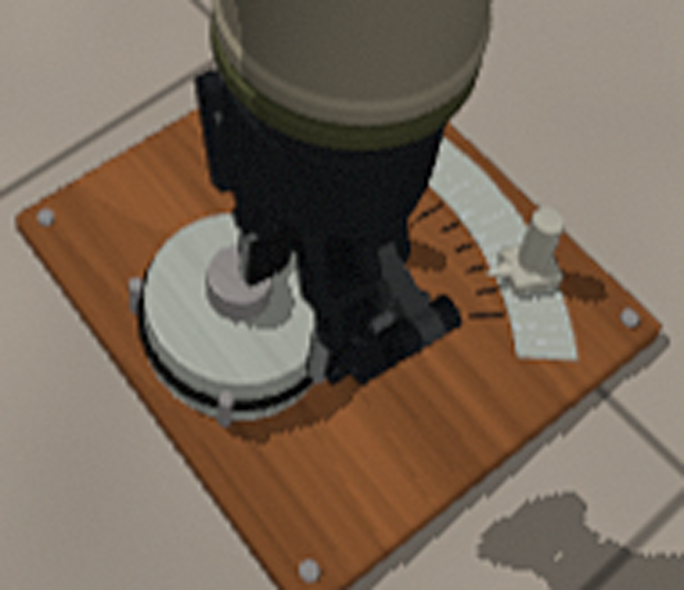

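Run:
```python
from h import *
t=optics.camera("top")
T=lambda u,v:(290+(u+.5)/4.8-.5,160+(v+.5)/4.8-.5)
th=-.0374
O=np.array([.4467,-.1191])
for O in (np.array([.4467,-.1191]),onz(t,*T(325,428),.06)[:2]):
  print(O)
  for n,p,z in(("ptr",(275,168),.036),("bar end mid",(301,213),.073),("posttop",(327,243),.125),("tick.15",(287,162),.018),("tick.25",(262,163),.018),("tick-.05",(338,190),.018),("knobtop",(492,132),.0795),("nose",(446,193),.03),("hub",(339,425),.08)):
    d=onz(t,*T(*p),z)[:2]-O;print(n,np.hypot(*d),np.arctan2(d[1],d[0])-th)
```

```text
[ 0.4467 -0.1191]
ptr 0.14442369322066012 0.2228166002623459
bar end mid 0.11184512763689741 0.21244912797968596
posttop 0.08658490143253565 0.2367741367237221
tick.15 0.1510964956951189 0.1473273875779329
tick.25 0.15155568181897955 0.23910595867471302
tick-.05 0.13714407094023984 -0.050729125461943095
knobtop 0.1779110162462507 -0.41225425194104054
nose 0.15300422126823712 -0.42388527844426
hub 0.00207514804243343 -1.312658736391843
[ 0.44715722 -0.11864386]
ptr 0.14389067429678515 0.22028666166781818
bar end mid 0.11131606434468572 0.20912933731810374
posttop 0.0860471318505099 0.2326304317644119
tick.15 0.15059253001963074 0.1446497540147972
tick.25 0.1510167615100133 0.23675326247640355
tick-.05 0.13672966416370494 -0.05434661413054509
knobtop 0.17769855255655284 -0.41568443145663936
nose 0.15279904151682475 -0.42789041103449343
hub 0.0024809433699490204 -1.5345535769619316
```

{"method": "drive_tool", "body": {
  "series": [
    {"delta_rot": [0,0,-4],"delta_pos": [50,0,0],"fingers": -0.3},
    {"delta_rot": [0,0,-4],"delta_pos": [50,0,0],"fingers": -0.3},
    {"delta_rot": [0,0,-4],"delta_pos": [50,2,0],"fingers": -0.3},
    {"delta_rot": [0,0,-3],"delta_pos": [40,2,0],"fingers": -0.3},
    {"delta_rot": [0,0,0],"delta_pos": [14,1,-40],"fingers": -0.3},
    {"delta_rot": [0,0,0],"delta_pos": [0,0,-40],"fingers": -0.3},
    {"delta_rot": [0,0,0],"delta_pos": [0,0,0],"fingers": -0.3}
  ]
}}

```text
t: 12.25
tool_pos: [0.6093, -0.1943, 0.1308]
eef_rot: [0.583, -0.397, 0.586, 0.4]
contact_force: [-0.0, 0.7, 0.5]
grip_width: 0.0556
```

Run:
```python
from h import *
c=optics.camera("side");crop(c,225,150,200,200,3,"pics/s4.png");print(proj(c,get_obs()['tool_pos']))
c=optics.camera("top");crop(c,290,160,130,125,4.8,"pics/t4.png")
o=get_obs();print(o['tool_pos'],o['contact_force'],o['qpos'],o['grip_width'])
```

```text
[384.96529358 263.85689591]
[ 0.61103071 -0.19538539  0.13516914] [-0.34527539 -0.00233923  0.52747364] [-0.27084639  0.50441516  0.68848792  1.56377804 -0.33611831  1.19439213
  1.67648217] 0.055656282184495864
```

View pics/s4.png

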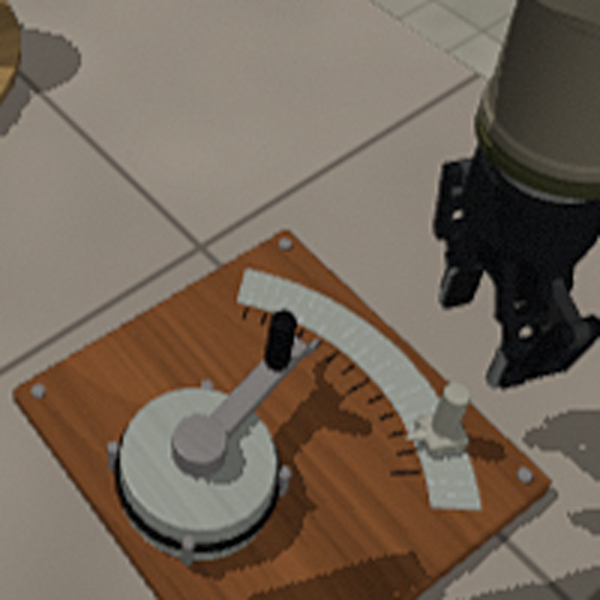

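View pics/t4.png

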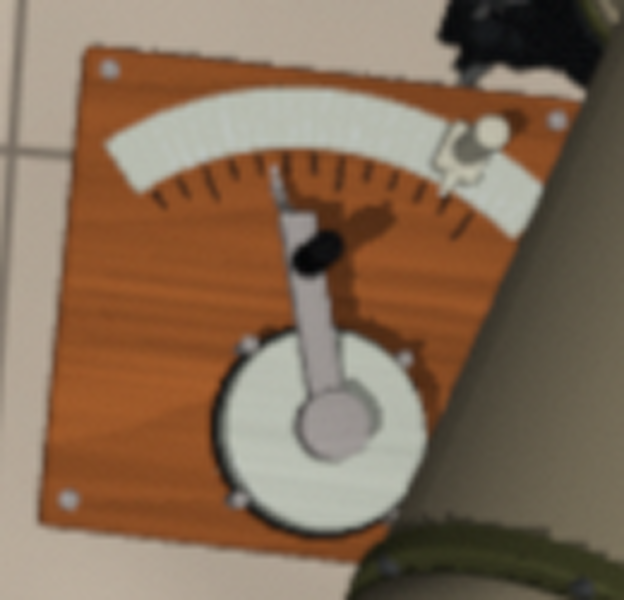

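{"method": "drive_tool", "body": {
  "series": [
    {"delta_rot": [0,0,0],"delta_pos": [-5,0,-30],"fingers": -0.3},
    {"delta_rot": [0,0,0],"delta_pos": [0,0,-25],"fingers": -0.3},
    {"delta_rot": [0,0,0],"delta_pos": [0,0,0],"fingers": -0.3}
  ]
}}

```text
t: 12.72
tool_pos: [0.6055, -0.1949, 0.0799]
eef_rot: [0.585, -0.398, 0.584, 0.398]
contact_force: [-0.3, -0.8, 0.2]
grip_width: 0.0558
```

Run:
```python
from h import *
c=optics.camera("side");crop(c,225,150,200,200,3,"pics/s5.png")
o=get_obs();print(o['tool_pos'],o['contact_force'],o['grip_width'])
```

```text
[ 0.6061655  -0.19527453  0.08107095] [1.04773879 0.05320589 0.69129107] 0.05532039044395202
```

View pics/s5.png

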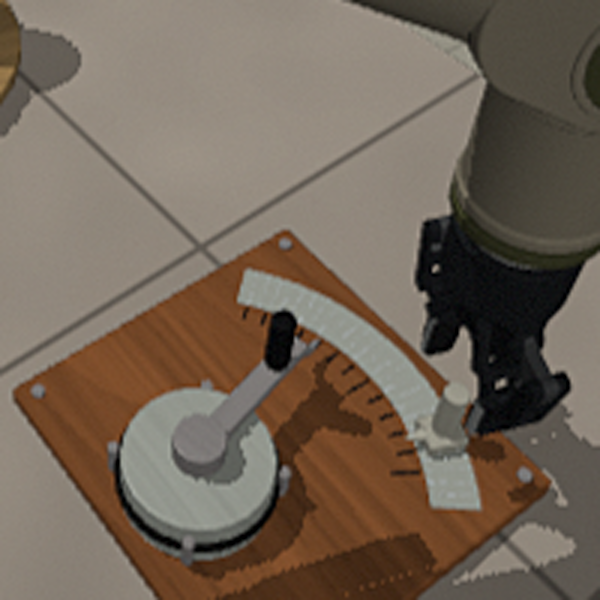

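{"method": "drive_tool", "body": {
  "series": [
    {"delta_rot": [0,0,0],"delta_pos": [-0.5,0,-20],"fingers": -0.3},
    {"delta_rot": [0,0,0],"delta_pos": [0,0,-16],"fingers": -0.3},
    {"delta_rot": [0,0,0],"delta_pos": [0,0,0],"fingers": 0.0},
    {"delta_rot": [0,0,0],"delta_pos": [0,0,0],"fingers": 0.3},
    {"delta_rot": [0,0,0],"delta_pos": [0,0,0],"fingers": 0.3}
  ],
  "squeeze": 20
}}

```text
t: 13.4
tool_pos: [0.6052, -0.1952, 0.044]
eef_rot: [0.585, -0.398, 0.584, 0.398]
contact_force: [-0.1, 0.1, 0.1]
grip_width: 0.0299
```

{"method": "drive_tool", "body": {
  "series": [
    {"delta_rot": [0,0,0],"delta_pos": [0,0,0],"fingers": 1},
    {"delta_rot": [0,0,0],"delta_pos": [0,0,0],"fingers": 1},
    {"delta_rot": [0,0,0],"delta_pos": [0,0,0],"fingers": 1},
    {"delta_rot": [0,0,0],"delta_pos": [0,0,0],"fingers": 1}
  ]
}}

```text
t: 13.9
tool_pos: [0.6051, -0.1952, 0.0438]
eef_rot: [0.585, -0.398, 0.584, 0.398]
contact_force: [-0.7, -0.1, 5.7]
grip_width: 0.0176
```

Run:
```python
from h import *
o=get_obs();p=o['tool_pos'];print(p,o['contact_force'],o['grip_width'])
th=-.0374
for O in((.4467,-.1191),(.4455,-.118),(.447,-.1187)):
    d=p[:2]-O;print(np.hypot(*d),np.arctan2(d[1],d[0])-th)
O=np.array([.4467,-.1191])
d=p[:2]-O;A=np.arctan2(d[1],d[0]);r=np.hypot(*d)
prev=p[:2]
for k in range(1,17):
    a=A+.04*k;q=O+r*np.array([np.cos(a),np.sin(a)]);print(k,(1e3*(q-prev)).round(1));prev=q
```

```text
[ 0.60511904 -0.19517334  0.04382363] [-0.73275681 -0.09850804  5.73426492] 0.017594330558317377
0.1757377189781801 -0.4102851702762993
0.17729625749564154 -0.41294817791199956
0.17564112024397674 -0.4130774848400146
1 [2.9 6.4]
2 [2.7 6.5]
3 [2.4 6.6]
4 [2.1 6.7]
5 [1.9 6.8]
6 [1.6 6.8]
7 [1.3 6.9]
8 [1. 7.]
9 [0.8 7. ]
10 [0.5 7. ]
11 [0.2 7. ]
12 [-0.1  7. ]
13 [-0.4  7. ]
14 [-0.6  7. ]
15 [-0.9  7. ]
16 [-1.2  6.9]
```

{"method": "drive_tool", "body": {
  "series": [
    {"delta_rot": [0,0,0],"delta_pos": [0,0,2],"fingers": 1},
    {"delta_rot": [0,0,2],"delta_pos": [2.9,6.4,0],"fingers": 1},
    {"delta_rot": [0,0,2],"delta_pos": [2.7,6.5,0],"fingers": 1},
    {"delta_rot": [0,0,2],"delta_pos": [2.4,6.6,0],"fingers": 1},
    {"delta_rot": [0,0,2],"delta_pos": [2.1,6.7,0],"fingers": 1},
    {"delta_rot": [0,0,2],"delta_pos": [1.9,6.8,0],"fingers": 1}
  ]
}}

```text
t: 14.65
tool_pos: [0.6169, -0.1623, 0.0442]
eef_rot: [0.547, -0.448, 0.548, 0.447]
contact_force: [6.3, -2.9, -10.9]
grip_width: 0.0173
```

{"method": "drive_tool", "body": {
  "series": [
    {"delta_rot": [0,0,2],"delta_pos": [2.6,6.5,-1.3],"fingers": 1},
    {"delta_rot": [0,0,2],"delta_pos": [1.8,6.9,0],"fingers": 1},
    {"delta_rot": [0,0,2],"delta_pos": [1.3,7,0],"fingers": 1},
    {"delta_rot": [0,0,2],"delta_pos": [0.8,7,0],"fingers": 1},
    {"delta_rot": [0,0,2],"delta_pos": [0.5,7,0],"fingers": 1}
  ]
}}

```text
t: 15.28
tool_pos: [0.6224, -0.1282, 0.0439]
eef_rot: [0.506, -0.493, 0.507, 0.494]
contact_force: [-5.9, -1.9, 4.2]
grip_width: 0.0173
```

{"method": "drive_tool", "body": {
  "series": [
    {"delta_rot": [0,0,2],"delta_pos": [-0.6,7,0.4],"fingers": 1},
    {"delta_rot": [0,0,2],"delta_pos": [-0.5,7,0],"fingers": 1},
    {"delta_rot": [0,0,2],"delta_pos": [-0.5,7,0],"fingers": 1},
    {"delta_rot": [0,0,2],"delta_pos": [-0.8,7,0],"fingers": 1},
    {"delta_rot": [0,0,2],"delta_pos": [-1,6,0],"fingers": 1},
    {"delta_rot": [0,0,0],"delta_pos": [0,0,0],"fingers": 1}
  ]
}}

```text
t: 16.02
tool_pos: [0.6206, -0.092, 0.0442]
eef_rot: [0.461, -0.536, 0.461, 0.536]
contact_force: [6.3, 1.3, -9.8]
grip_width: 0.0172
```

Run:
```python
from h import *
c=optics.camera("side");crop(c,225,150,200,200,3,"pics/s6.png")
c=optics.camera("top");crop(c,290,160,130,125,4.8,"pics/t6.png")
o=get_obs();p=o['tool_pos'];print(p,o['contact_force'],o['qpos'])
for O in((.4467,-.1191),(.4455,-.118)):
    d=p[:2]-O;print(np.hypot(*d),np.arctan2(d[1],d[0])+.0374)
```

```text
[ 0.62072633 -0.0924509   0.04423373] [  5.93271965   0.70888568 -10.7668044 ] [-0.31809002  0.54345602  0.5139062   1.66919424 -0.30630724  1.00959585
  2.01834007]
0.17605492897622063 0.18935214528306277
0.17707914389116114 0.1821859836739076
```

View pics/s6.png

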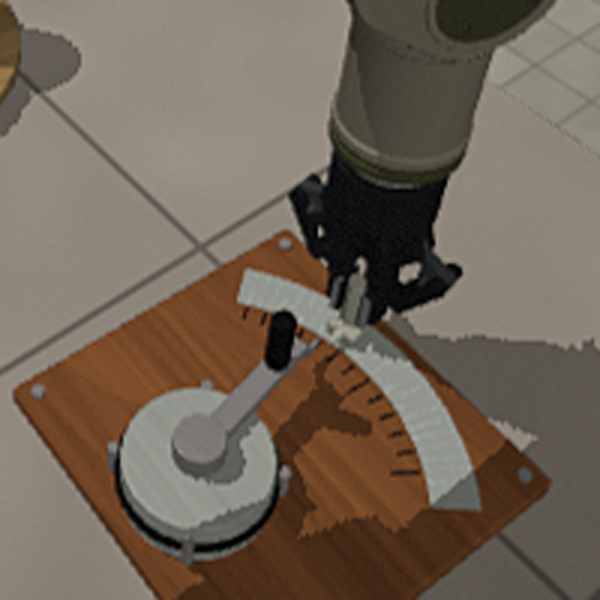

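View pics/t6.png

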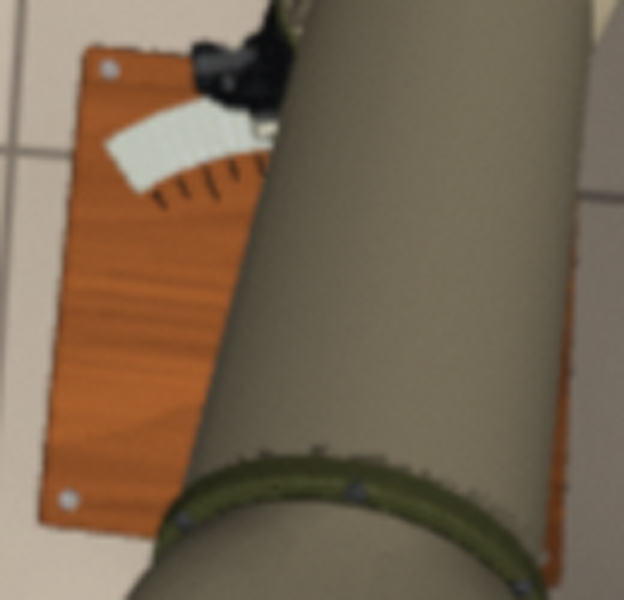

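{"method": "drive_tool", "body": {
  "series": [
    {"delta_rot": [0,0,1],"delta_pos": [0,3,-0.6],"fingers": 1},
    {"delta_rot": [0,0,1],"delta_pos": [0,2.8,0],"fingers": 1},
    {"delta_rot": [0,0,0],"delta_pos": [0,0,0],"fingers": 1},
    {"delta_rot": [0,0,0],"delta_pos": [0,0,0],"fingers": 1}
  ]
}}

```text
t: 16.62
tool_pos: [0.62, -0.0877, 0.044]
eef_rot: [0.452, -0.543, 0.452, 0.544]
contact_force: [-2.7, 0.5, 2.1]
grip_width: 0.0174
```

Run:
```python
from h import *
c=optics.camera("side");crop(c,290,220,80,80,7,"pics/s7.png")
o=get_obs();p=o['tool_pos'];print(p,o['contact_force'],o['qpos'])
for O in((.4467,-.1191),(.4455,-.118)):
    d=p[:2]-O;print(np.hypot(*d),np.arctan2(d[1],d[0])+.0374)
```

```text
[ 0.62007779 -0.08769907  0.04400502] [-3.54293497  1.39099215  1.83616455] [-0.32100466  0.54020394  0.50643271  1.67186304 -0.29985176  1.0083447
  2.04015443]
0.17619840446237572 0.216570590911707
0.17718790133911566 0.2092548612040695
```

View pics/s7.png

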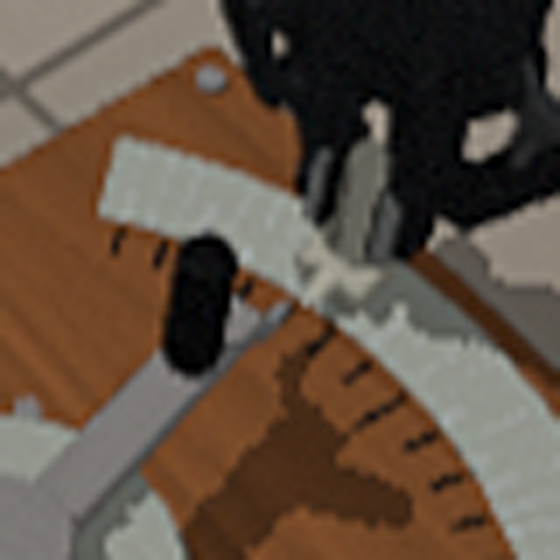

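{"method": "drive_tool", "body": {
  "series": [
    {"delta_rot": [0,0,0],"delta_pos": [0,0,0],"fingers": 0.3},
    {"delta_rot": [0,0,0],"delta_pos": [0,0,0],"fingers": 0.3},
    {"delta_rot": [0,0,0],"delta_pos": [0,0,30],"fingers": 0.3},
    {"delta_rot": [0,0,0],"delta_pos": [0,0,50],"fingers": 0.3},
    {"delta_rot": [0,0,0],"delta_pos": [0,0,60],"fingers": 0.3},
    {"delta_rot": [0,0,-4],"delta_pos": [-20,-55,10],"fingers": 0.3},
    {"delta_rot": [0,0,-4],"delta_pos": [-40,-40,10],"fingers": 0.3},
    {"delta_rot": [0,0,-4],"delta_pos": [-50,-15,0],"fingers": 0.3},
    {"delta_rot": [0,0,-4],"delta_pos": [-50,0,0],"fingers": 0.3},
    {"delta_rot": [0,0,-4],"delta_pos": [-50,0,0],"fingers": 0.3}
  ]
}}

```text
t: 17.92
tool_pos: [0.409, -0.1983, 0.2038]
eef_rot: [0.541, -0.456, 0.54, 0.456]
contact_force: [-0.5, -0.8, 1.9]
grip_width: 0.03
```

Run:
```python
from h import *
c=optics.camera("side");crop(c,225,220,190,164,3.6,"pics/s8.png")
c=optics.camera("top");crop(c,325,165,80,75,8,"pics/t8.png")
o=get_obs();p=o['tool_pos'];print(p,o['contact_force'],o['qpos'])
```

```text
[ 0.40668098 -0.19858498  0.20407513] [ 0.39573858 -0.27389348 -1.06360047] [-0.35724616 -0.08372779  0.69171362  1.96150022  0.05240709  1.24474534
  1.71548862]
```

View pics/s8.png

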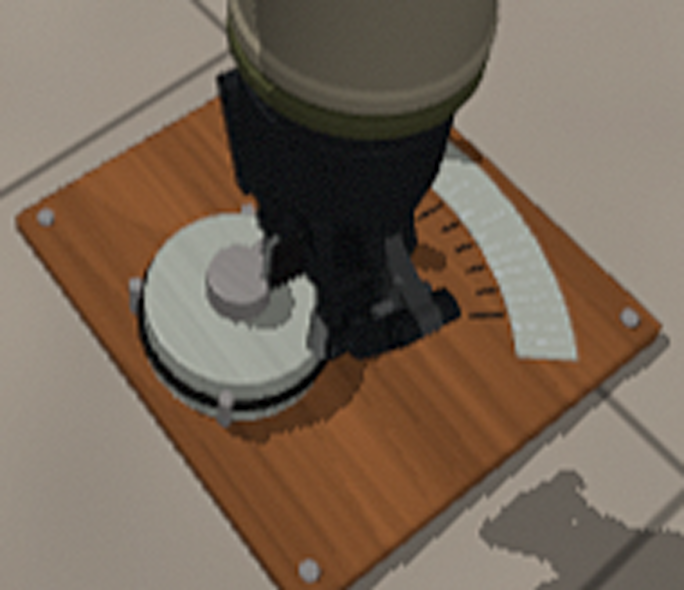

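View pics/t8.png

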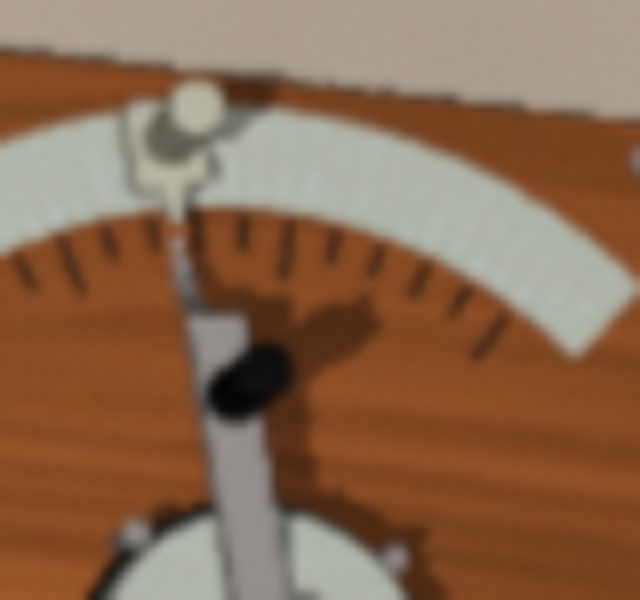

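Run:
```python
from h import *
t=optics.camera("top")
T=lambda u,v:(325+(u+.5)/8-.5,165+(v+.5)/8-.5)
for O in (np.array([.4467,-.1191]),np.array([.4472,-.1186])):
  for n,p,z in(("ptr",(177,238),.036),("bar end mid",(218,318),.073),("posttop",(266,366),.125),("knobtop",(198,106),.0795),("nose",(178,215),.03)):
    d=onz(t,*T(*p),z)[:2]-O;print(n,np.hypot(*d),np.arctan2(d[1],d[0])+.0374)
```

```text
ptr 0.14525451288650154 0.22575001423562885
bar end mid 0.11112454063098691 0.22476255427174352
posttop 0.08636353293035877 0.23489091948941532
knobtop 0.1782958603948642 0.21063332779232558
nose 0.1541144216589458 0.20678174457683635
ptr 0.14467028265389917 0.2230021203588799
bar end mid 0.11054087395257511 0.22116102499678997
posttop 0.08577604366238632 0.23031880921929748
knobtop 0.17771762452698397 0.20834693350123973
nose 0.15353783416333514 0.20412078100538866
```

{"method": "drive_tool", "body": {
  "series": [
    {"delta_rot": [0,0,4],"delta_pos": [50,0,0],"fingers": 0.3},
    {"delta_rot": [0,0,4],"delta_pos": [50,0,0],"fingers": 0.3},
    {"delta_rot": [0,0,4],"delta_pos": [50,0,0],"fingers": 0.3},
    {"delta_rot": [0,0,4],"delta_pos": [50,0,0],"fingers": 0.3},
    {"delta_rot": [0,0,4],"delta_pos": [10,0,0],"fingers": 0.3},
    {"delta_rot": [0,0,0],"delta_pos": [0,0,0],"fingers": 0.3}
  ]
}}

```text
t: 18.82
tool_pos: [0.6215, -0.1976, 0.2026]
eef_rot: [0.451, -0.544, 0.452, 0.544]
contact_force: [-0.6, 0.3, -0.6]
grip_width: 0.03
```

Run:
```python
from h import *
c=optics.camera("side");crop(c,270,220,100,100,6,"pics/s9.png");
o=get_obs();p=o['tool_pos'];print(p,o['contact_force'],o['qpos'])
```

```text
[ 0.62073402 -0.19790661  0.20316897] [-0.23752652  0.72764038  0.8383581 ] [-0.24119945  0.46295145  0.66362936  1.45319615 -0.28674505  1.32446107
  2.19408138]
```

View pics/s9.png

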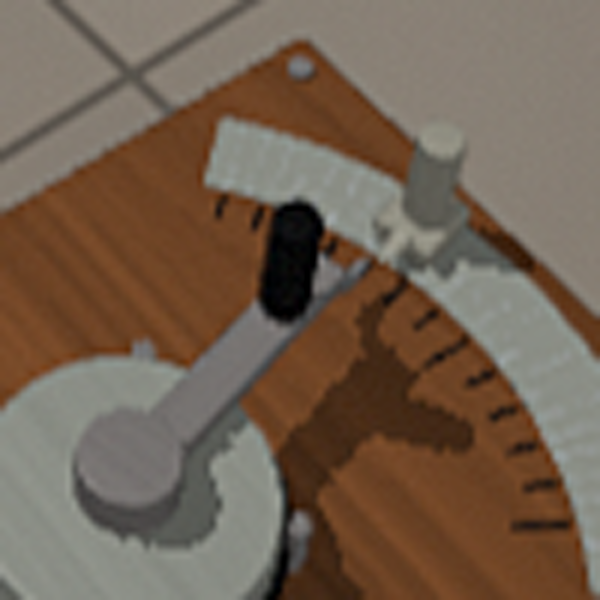

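Run:
```python
from h import *
t=optics.camera("side")
T=lambda u,v:(270+(u+.5)/6-.5,220+(v+.5)/6-.5)
O=np.array([.4443,-.1170])
for n,p,z in(("hub",(128,458),.08),("ptr",(368,263),.036),("posttop",(299,214),.125),("knobtop",(442,138),.0795),("nose",(386,255),.03)):
    d=onz(t,*T(*p),z)[:2]-O;print(n,np.hypot(*d),np.arctan2(d[1],d[0])+.0374)
```

```text
hub 0.00034235416759953994 0.4438394306874929
ptr 0.14272428867850728 0.21467586663949634
posttop 0.08648021023132434 0.2264342508183781
knobtop 0.17774368063395327 0.20678144916639307
nose 0.15403693460608173 0.20773502679903427
```

Run:
```python
from cell import get_obs, ticket
print(get_obs()['t'],get_obs()['contact_force']);print(ticket.finish_job())
```

```text
18.925 [-0.16839118 -0.26171915 -0.32639873]
the job is handed in; nothing more can be done
None
```

I pushed the lever until it firmed up against the gasket and slid the rider opposite its pointer. I then let go of both and handed the job in at about 19 s. No verdict was reported.

- **Lever:** I pushed the post until resistance started to rise, then built up to about 11.8 N at the wrist and held that for roughly 0.75 s before backing off. The highest reading I saw was that 11.8 N, well under the 22 N limit. After release, the top camera put the lever at about +0.22 rad from the gauge's x, and it had not moved when I looked again.
- **Rider:** I gripped the knob, slid it along the scale and let go. Its last measured angle was about 0.209 rad by the top camera and 0.207 rad by the side camera.
- **Alignment:** Both cameras show the nose slightly behind the pointer. The estimate is about 2 mm, and the individual readings spread from about 1 to 3.5 mm, inside the 5 mm allowed. I chose not to grip it again to correct this.
- **Not measured:** The force inside the drum cannot be read, so I could not confirm the 0.3 N the lever must still bear on the gasket. I only infer it, because the lever settled close to where resistance began. It probably sprang back by several millimetres on release.
- **Turntable:** I crossed it with the fingertips about 70 mm above the tallest item. I saw no sign of contact, but I took no separate closing picture of it.

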